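Lay out the key cutter's kit on its outlined pads

ROBOT

A 6-joint arm with a two-finger parallel gripper is mounted at the origin on the work surface. World frame = base frame: x ahead of the robot, y to its left, z up, the work surface at z = 0. Lengths are in m, angles in rad, forces in N, time in s.
With the tool pointing down it reaches from about 0.325 to 0.85 m from the base axis. Payload 15.5 kg.
Tool frame: the origin (TCP) lies where the fingers leave the gripper's body, on its centre line; the fingertips stand 78 mm ahead of it and the grasp point (between the pads) lies 60 mm ahead of it; z points along the fingers, y is the direction in which the jaws open and shut (so a half turn about z gives the same grasp; the last joint's range is limited). The gripper opens to 91 mm and grips with 3 to 60 N. Pads are 32 mm wide; open, the fingers measure 118 mm over their backs; the gripper's body (76 mm by 178 mm) begins 60 mm behind the grasp point.
Start: joints at [-1.329, 0.494, 1.345, -0, 1.302, -0.096], TCP at [0.207, -0.59, 0.292] pointing down, gripper open.
Joint ranges: [-2.91, 2.91], [-0.82, 2.16], [0.22, 2.67], [-1.22, 4.37], [0.12, 2.79], [-3.08, 3.08]. Speed limits (rad/s): [1.89, 1.89, 2.57, 3.01, 3.01, 3.01].

INTERFACE

Orientations are given as a unit quaternion [w, x, y, z].
In Python, from cell import * gives the robot as it stands. The module is installed in compiled form; this text tells all that it offers.
- The arm moves only by the shell command python3 -m pendant 'ROWS' [FORCE]. ROWS is JSON, a list of rows, each a list of 3 entries, a list of its own where there are three numbers: the shift along the tool's x, y, z in m, then the turn about the tool's z in degrees, then the finger opening in m, from 0 to 0.0912. In form: [[[x, y, z], roll, claw], ...]. A call has 1 to 8 rows; each row is the pose to reach, as a shift and turn from the pose commanded when the call began, along the tool's axes at that moment; what a row does not reach only later rows make up. A row lasts 1/8 s, in which the tool goes at most 62.5 mm and 10.7 degrees, less where a joint would pass 70% of its speed; a pose out of reach is approached as far as the arm can. A call with a gripper value outside its range is refused whole. The fingers move at their own pace and stop on an object; FORCE is the grip in N (left out, the last holds). Time passes only in rows, so rows that repeat a pose let the fingers close. It gives the time, the measured TCP pose, the force and the opening at its end, in the units of the state.
- observe(): the state, without advancing time (a new reading comes with each control period).
- camera(name): name is "scene" or "top" or "wrist"; returns (picture, depth): 420x560x3 uint8, blue, green, red; 420x560 float32, m along the optical axis (not along the pixel's ray), 0 where there is no reading.
- camera_params(name): a dict with "camera_matrix" (3x3 intrinsics, pixels), "dist_coeffs" ([k1, k2, p1, p2, k3] as OpenCV has them; the pictures are not rectified), "R" (3x3) and "t" (3): a world point X has camera coordinates R X + t. Camera axes: x right, y down, z forward; pixel columns grow to the right and rows downward; lengths in m; the calibration is good to about 2 mm. A picture is of the moment at which its call begins: read the wrist's pose just before it. camera_params takes no time and is no camera call; for the wrist camera it gives the pose at the moment of the call.
- close_job(): hands the job in, once; it reports no verdict.
The state is a dict: "t": time; "qpos": joint angles; "joint_velocities": joint speeds; "joint_torque": joint torques, N m; "ee_pos": TCP position; "tool_rot": TCP orientation; "wrist_force": force on the tool from outside, world axes, zero at the start; "ft_torque": the same for the moment, N m; "gripper_width": finger opening in m.
Only numpy, scipy, OpenCV 4.12 (cv2) and the standard library are available. Lean on these libraries where they do the work, as an engineer would, in place of code of your own. Each camera call takes 0.05 s, during which the arm holds its last target. There are 200 camera calls.

TASK

Set the key cutter's kit in order: lay the brass key blank, the copper shackle, the hex driver and the burr brush each flat on the rubber pad that shows its own outline, covering the outline to within about a centimetre and pointing the same way as it, and let go of them. Leave the padlock body and the oil bottle where they stand.

Things in the scene. Friction and masses are not known exactly. Their poses are not given: they have to be found in the camera images.
- key_blank: large brass key blank lying flat, 102 mm long, 9 mm high: ring bow 36 mm across (centre x = -32 mm), straight shank 9 mm wide from x = -19 to 52 mm, square uncut bit (18 x 18 mm, 7 mm high) on the +y side at x = 31 to 49 mm. Origin: underside of the shank just ahead of the bow, where it can be gripped across; +x from bow to bit, z up. 90 g.
- shackle: copper padlock shackle lying flat: a U of 10 mm round bar, 44 mm wide over the legs. Origin: underside level, centre of the half-round bend, midway between the legs (at y = 17 and -17 mm); +x along the legs to the open end (bend to x = -22, long +y leg to x = 55, short leg to 37 mm); z up. May be gripped across both legs. 120 g.
- hex_driver: hex driver lying on a flat side: black rubber square-sided handle 70 mm long, 22 mm wide (24 over its ribs), 20 mm high, thin steel blade (7 mm) in front. Origin: underside of the handle's middle; handle from x = -35 to 35 mm, blade to x = 75 mm, 10 mm up; +x to the blade's tip, z up. 120 g.
- burr_brush: small aluminium burr brush lying with its bristles up: handle 14 mm wide and 10 mm high from x = -31 to +31 mm, then a head 26 mm wide from x = 30 to 76 mm carrying dark stiff bristles to 21 mm high. Origin: underside of the middle of the handle; +x points to the head, z up. 80 g.
- key_pad: black rubber pad 150 x 66 x 3 mm, fixed to the bench, with a flush white full-size outline of the key blank. Origin: centre of the pad's underside; the pad's top is 3 mm above it; +x along its length, towards the outline's front end; z up. The outline's own origin (that of the thing it shows) lies at x = -18 mm, y = 0, with its axes parallel to the pad's.
- shackle_pad: black rubber pad 150 x 66 x 3 mm, fixed to the bench, with a flush white full-size outline of the shackle. Origin: centre of the pad's underside; the pad's top is 3 mm above it; +x along its length, towards the outline's front end; z up. The outline's own origin (that of the thing it shows) lies at x = -18 mm, y = 0, with its axes parallel to the pad's.
- driver_pad: black rubber pad 150 x 66 x 3 mm, fixed to the bench, with a flush white full-size outline of the hex driver. Origin: centre of the pad's underside; the pad's top is 3 mm above it; +x along its length, towards the outline's front end; z up. The outline's own origin (that of the thing it shows) lies at x = -18 mm, y = 0, with its axes parallel to the pad's.
- brush_pad: black rubber pad 150 x 66 x 3 mm, fixed to the bench, with a flush white full-size outline of the burr brush. Origin: centre of the pad's underside; the pad's top is 3 mm above it; +x along its length, towards the outline's front end; z up. The outline's own origin (that of the thing it shows) lies at x = -18 mm, y = 0, with its axes parallel to the pad's.
- padlock_body: bystander: loose brass padlock body without its shackle, 36 x 52 x 24 mm, beyond the work. Origin: centre of its underside. Not to be moved.
- oil_bottle: bystander: loose grey plastic oil bottle, 38 mm across, 85 mm high, standing to the right of the work. Origin: centre of its underside. Not to be moved.

How it is judged:
At the end, for the whole second after the job is handed in: Each of the four things lies flat (within 0.12 rad) on its own pad, its origin within 12 mm along and across of the outline's, its direction the same as the outline's within 0.25 rad, at rest and released; padlock body and oil bottle within 20 mm of where they were, the bottle upright (x of key_blank in the frame of key_pad between -0.03 and -0.006 m and y of key_blank in the frame of key_pad between -0.012 and 0.012 m and z of key_blank in the frame of key_pad between 0.001 and 0.007 m and x of key_pad in the frame of key_blank above 0 m and angle between the x axis of key_blank and the x axis of key_pad, either way round below 0.25 rad and angle between each of key_blank, shackle, hex_driver, burr_brush's own z axis and vertical below 0.12 rad and linear speed of each of key_blank, shackle, hex_driver, burr_brush below 0.02 m/s and x of shackle in the frame of shackle_pad between -0.03 and -0.006 m and y of shackle in the frame of shackle_pad between -0.012 and 0.012 m and z of shackle in the frame of shackle_pad between 0.001 and 0.007 m and x of shackle_pad in the frame of shackle above 0 m and angle between the x axis of shackle and the x axis of shackle_pad, either way round below 0.25 rad and x of hex_driver in the frame of driver_pad between -0.03 and -0.006 m and y of hex_driver in the frame of driver_pad between -0.012 and 0.012 m and z of hex_driver in the frame of driver_pad between 0.001 and 0.007 m and x of driver_pad in the frame of hex_driver above 0 m and angle between the x axis of hex_driver and the x axis of driver_pad, either way round below 0.25 rad and x of burr_brush in the frame of brush_pad between -0.03 and -0.006 m and y of burr_brush in the frame of brush_pad between -0.012 and 0.012 m and z of burr_brush in the frame of brush_pad between 0.001 and 0.007 m and x of brush_pad in the frame of burr_brush above 0 m and angle between the x axis of burr_brush and the x axis of brush_pad, either way round below 0.25 rad and distance of each of padlock_body, oil_bottle from where it was at the start of the episode below 0.02 m and angle between oil_bottle's own z axis and vertical below 0.3 rad); the robot touches nothing.
It fails at once if the padlock body is moved more than 20 mm (distance of padlock_body from where it was at the start of the episode above 0.02 m).
It fails at once if the oil bottle is moved more than 20 mm (distance of oil_bottle from where it was at the start of the episode above 0.02 m).
It also fails if it takes over 134 s, if anything falls off the work surface, if the arm or the gripper's body presses on something with over 40 N, if the wrist force passes 120 N, or if a joint passes its speed limit or range.

## Working session

There is one attempt and no reset: what is moved stays moved. The work goes in short steps, Python scripts to look and compute and a shell command to move; the robot and the scene stay as the last step left them, time stands still between calls to the robot, and variables do not carry over. Pictures are saved under pics/ and viewed, about 12 in all and at most 16, crops included, and the job is handed in when it is done.

```bash
mkdir -p pics
python3 - <<'E'
from cell import *
import cv2,numpy as np
print(observe())
for n in("top","scene"):
    p,d=camera(n); cv2.imwrite(f"pics/{n}0.png",p); np.save(f"pics/{n}0d.npy",d)
    c=camera_params(n); print(n,c)
E
```

```text
{'t': 0.0, 'qpos': array([-1.32850966e+00,  4.94190276e-01,  1.34613015e+00, -2.98550859e-05,
        1.30251284e+00, -9.54972210e-02]), 'joint_velocities': array([ 0.00190244,  0.00044103, -0.00116888,  0.00019552,  0.00077374,
        0.00072261]), 'joint_torque': array([ 4.13431611e-03, -8.78815055e+01, -3.81851149e+01,  7.13024684e-02,
        5.33851970e-02, -9.98399469e-05]), 'ee_pos': array([ 0.20705058, -0.58940098,  0.29163414]), 'tool_rot': array([-6.17580053e-04,  9.85770769e-01,  1.68094039e-01, -5.98386168e-05]), 'wrist_force': array([-0.10326023, -0.50690014, -0.90918338]), 'ft_torque': array([-0.05309938,  0.02478338, -0.02558978]), 'gripper_width': 0.09140023822409798}
top {'camera_matrix': array([[404.60953511,   0.        , 275.25411737],
       [  0.        , 404.60953511, 209.66721453],
       [  0.        ,   0.        ,   1.        ]]), 'dist_coeffs': array([-0.12240915,  0.        ,  0.        ,  0.        ,  0.        ]), 'R': array([[ 0.02549271, -0.99965128, -0.00688758],
       [-0.99317362, -0.02454182, -0.11403445],
       [ 0.11382565,  0.00974761, -0.99345292]]), 't': array([-0.10257088,  0.62153721,  1.11326292])}
scene {'camera_matrix': array([[392.77436855,   0.        , 275.34715398],
       [  0.        , 392.77436855, 212.48364969],
       [  0.        ,   0.        ,   1.        ]]), 'dist_coeffs': array([-0.01955788,  0.        ,  0.        ,  0.        ,  0.        ]), 'R': array([[-0.73209003,  0.6811043 , -0.01187959],
       [ 0.48042607,  0.50386907, -0.7178487 ],
       [-0.48294408, -0.53123714, -0.69609778]]), 't': array([ 0.52635392, -0.2107353 ,  1.26058786])}
```

View pics/top0.png

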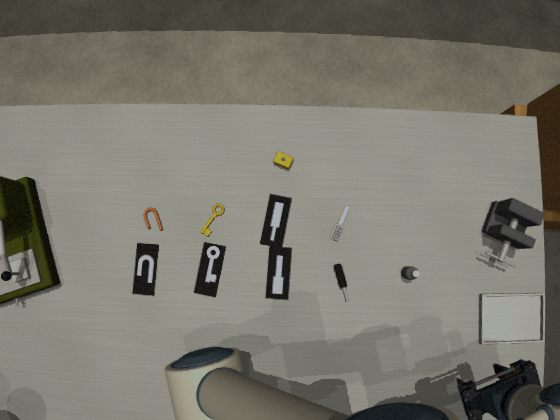

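The top view shows the shackle (152,218), key (213,219), brush (340,223) and driver (342,282). The pads are at (146,268) shackle, (210,268) key, (276,219) brush or driver, and (278,273) the other. I'll rectify and enlarge the view and measure contours.

```bash
cat > h.py <<'E'
import cv2,numpy as np
from cell import *
def cast(par,px,z):
    K,D,R,t=[np.array(par[k]) for k in("camera_matrix","dist_coeffs","R","t")]
    u=cv2.undistortPoints(np.array(px,float).reshape(-1,1,2),K,D).reshape(-1,2)
    d=np.c_[u,np.ones(len(u))]@R; c=-R.T@t
    return (c+d*((z-c[2])/d[:,2])[:,None])[:,:2]
def ortho(par,img,z,x0,x1,y0,y1,s):
    # metric picture: column grows to -y (right), row to -x (down); s m per pixel
    K,D,R,t=[np.array(par[k]) for k in("camera_matrix","dist_coeffs","R","t")]
    X,Y=np.meshgrid(np.arange(x1,x0,-s),np.arange(y1,y0,-s),indexing="ij")
    P=np.stack([X,Y,np.full_like(X,z)],-1).reshape(-1,1,3)
    q=cv2.projectPoints(P,cv2.Rodrigues(R)[0],t,K,D)[0].reshape(*X.shape,2).astype(np.float32)
    return cv2.remap(img,q[...,0],q[...,1],cv2.INTER_CUBIC)
E
python3 - <<'E'
from h import *
c=camera_params("top"); im=cv2.imread("pics/top0.png")
print(cast(c,[[152,218],[213,219],[340,223],[342,282],[146,268],[210,268],[276,219],[278,273],[283,160],[408,273]],0).round(3))
o=ortho(c,im,0.005,.35,.80,-.32,.36,.00085); print(o.shape)
cv2.imwrite("pics/o0.png",o)
E
```

```text
[[ 0.594  0.277]
 [ 0.596  0.095]
 [ 0.593 -0.277]
 [ 0.423 -0.284]
 [ 0.447  0.288]
 [ 0.453  0.098]
 [ 0.601 -0.089]
 [ 0.444 -0.099]
 [ 0.777 -0.106]
 [ 0.452 -0.478]]
(530, 800, 3)
```

View pics/o0.png

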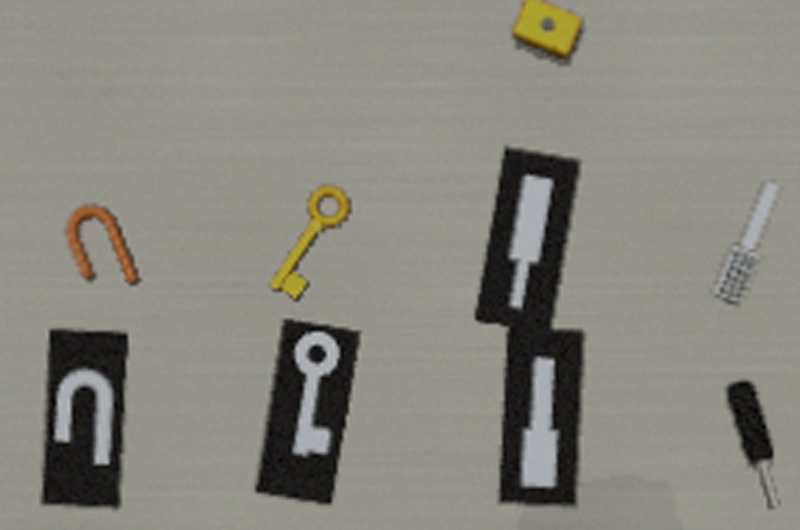

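The enlarged view identifies the pads. The driver pad is the far one at (530,240) and the brush pad the near one at (540,415). All four outlines point towards the robot. Next I'll measure by contours and check how the wrist camera sits.

```bash
cat > meas.py <<'E'
from h import *
S=.0005
class View:
    def __init__(s,name,img=None,par=None):
        s.par=par or camera_params(name)
        s.img=img if img is not None else camera(name)[0]
    def orth(s,z,box):
        s.box=box; return ortho(s.par,s.img,z,*box,S)
    def w(s,p): p=np.asarray(p,float); return np.stack([s.box[1]-p[...,1]*S,s.box[3]-p[...,0]*S],-1)
def big(m): 
    cs,_=cv2.findContours(m.astype(np.uint8),cv2.RETR_EXTERNAL,cv2.CHAIN_APPROX_NONE)
    return max(cs,key=cv2.contourArea)
def clean(m,k=5): 
    e=np.ones((k,k),np.uint8); return cv2.morphologyEx(m.astype(np.uint8),cv2.MORPH_CLOSE,e)
def rect(v,m,ref):
    p=v.w(cv2.boxPoints(cv2.minAreaRect(big(m)))); c=p.mean(0)
    e=[p[1]-p[0],p[2]-p[1]]; e.sort(key=np.linalg.norm); L=np.linalg.norm(e[1]); W=np.linalg.norm(e[0])
    a=e[1]/L; a=a if a@ref>0 else -a
    return c,a,L,W
def out(n,o,a,*x): print(n,"origin",o.round(4),"yaw",round(np.degrees(np.arctan2(a[1],a[0])),1),*[np.round(i,4) for i in x]); return o,a
NX=np.array([-1.,0])
def pad(v,n,box):
    g=v.orth(.003,box).max(2); m=clean(g<75); c,a,L,W=rect(v,m,NX); return out(n,c-.018*a,a,L,W)
def key(v,box,z=.009):
    h=cv2.cvtColor(v.orth(z,box),cv2.COLOR_BGR2HSV); m=(h[...,1]>110)&(h[...,2]>60)
    cs,hi=cv2.findContours(m.astype(np.uint8),cv2.RETR_CCOMP,cv2.CHAIN_APPROX_NONE)
    holes=[c for c,q in zip(cs,hi[0]) if q[3]>=0]; H=v.w(cv2.minEnclosingCircle(max(holes,key=cv2.contourArea))[0])
    P=v.w(np.argwhere(m)[:,::-1]); d=np.linalg.norm(P-H,axis=1); a=P[(d>.022)&(d<.058)].mean(0)-H; a/=np.linalg.norm(a)
    return out("key",H+.032*a,a,((P-H)@a).max()-.032)
def shackle(v,box,z=.005):
    h=cv2.cvtColor(v.orth(z,box),cv2.COLOR_BGR2HSV); m=(h[...,1]>110)&(h[...,2]>60)
    c,a,L,W=rect(v,m,NX); return out("shackle",c-a*L/2+.022*a,a,L,W)
def driver(v,box,z=.01):
    g=v.orth(z,box).max(2); c,a,L,W=rect(v,clean(g<70,9),NX); return out("driver",c,a,L,W)
E
python3 - <<'E'
from meas import *
v=View("top",cv2.imread("pics/top0.png"))
pad(v,"shackle_pad",(.36,.53,.23,.34)); pad(v,"key_pad",(.36,.53,.04,.16))
pad(v,"driver_pad",(.528,.70,-.15,-.03)); pad(v,"brush_pad",(.36,.515,-.15,-.03))
key(v,(.53,.66,.04,.16)); shackle(v,(.53,.66,.22,.34)); driver(v,(.35,.50,-.32,-.22))
c=camera_params("wrist"); s=observe(); C=-c["R"].T@c["t"]; print(C-s["ee_pos"],c["R"],c["camera_matrix"][0,0])
d=np.load("pics/top0d.npy"); K=c  # depth quality at brush
tp=camera_params("top"); vv,uu=np.mgrid[195:252,325:358]
n=cv2.undistortPoints(np.stack([uu,vv],-1).reshape(-1,1,2).astype(float),tp["camera_matrix"],tp["dist_coeffs"]).reshape(-1,2)
X=(np.c_[n,np.ones(len(n))]*d[195:252,325:358].reshape(-1,1)-tp["t"])@tp["R"]
print(np.percentile(X[:,2],[1,10,50,90,95,98]))
q=X[(X[:,2]>.006)]; print(len(q),q[:,:2].mean(0),np.linalg.svd(q[:,:2]-q[:,:2].mean(0))[2][0])
E
```

```text
shackle_pad origin [0.4626 0.2877] yaw 177.5 0.1493 0.0668
key_pad origin [0.4679 0.0958] yaw 170.5 0.15 0.0667
driver_pad origin [ 0.614  -0.0915] yaw 169.9 0.1491 0.066
brush_pad origin [ 0.4618 -0.1005] yaw 177.3 0.1456 0.0654
key origin [0.5978 0.0981] yaw 146.0 0.0519
shackle origin [0.6035 0.2817] yaw -158.4 0.0756 0.0437
driver origin [ 0.4414 -0.2764] yaw -163.3 0.0709 0.0242
[0.06721601 0.02300172 0.09234613] [[ 0.33203133 -0.94326727 -0.00143267]
 [-0.91353079 -0.32194167  0.24862634]
 [-0.23498232 -0.08124295 -0.96859842]] 328.1464921568224
[-0.00485039 -0.00248223  0.00063693  0.00848589  0.01208778  0.01940492]
234 [ 0.58134884 -0.26592559] [-0.66296081  0.7486541 ]
```

```bash
python3 -m pendant '[[[0.05,-0.028,0],0,0.09],[[0.1,-0.056,0],0,0.09],[[0.15,-0.084,0],3,0.09],[[0.2,-0.112,0],3,0.09],[[0.25,-0.14,0],3,0.09],[[0.3,-0.168,0],3,0.09],[[0.36,-0.2,0],3,0.09],[[0.36,-0.2,0],3,0.09]]' 20
cat >> meas.py <<'E'
def nav(tx,ty,tz,yaw):
    "rows' shift (tool axes) and roll to bring the TCP to tx,ty,tz with tool x at yaw (deg)"
    s=observe(); w,x,y,z=s["tool_rot"]; b=2*np.degrees(np.arctan2(y,x))
    r=(b-yaw+90)%180-90; d=np.array([tx,ty])-s["ee_pos"][:2]; c,q=np.cos(np.radians(b)),np.sin(np.radians(b))
    print("t",round(s["t"],2),"pos",s["ee_pos"].round(4),"yaw",round(b,1),"-> shift",np.round([d@[c,q],d@[q,-c],s["ee_pos"][2]-tz],4),"roll",round(r,1),"q6",round(s["qpos"][5],2),"w",round(s["gripper_width"],4))
E
python3 - <<'E'
from meas import *
v=View("wrist"); cv2.imwrite("pics/w1.png",v.img); o=v.orth(.01,(.36,.68,-.36,-.16)); cv2.imwrite("pics/w1o.png",cv2.resize(o,None,fx=1.2,fy=1.2)[:600])
import pickle;pickle.dump((v.img,v.par),open("w1.pkl","wb"))
driver(v,(.35,.50,-.32,-.22),)
E
```

```text
t: 1.1
ee_pos: [0.4825, -0.2787, 0.292]
tool_rot: [-0.0, 0.99, 0.144, 0.0]
wrist_force: [-0.1, -0.3, -0.1]
gripper_width: 0.0898
driver origin [ 0.4412 -0.2797] yaw -163.4 0.0719 0.0236
```

View pics/w1.png

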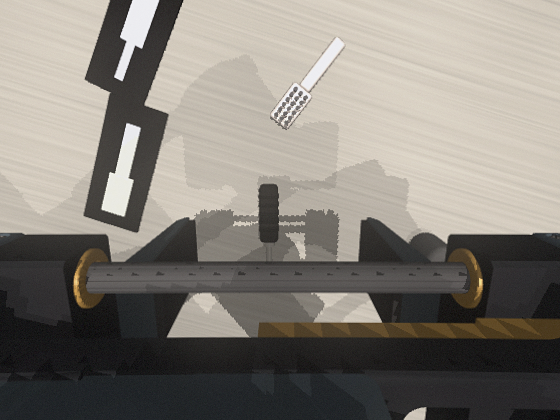

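The wrist view shows the driver handle at (268,212) between the fingers, and the brush from (340,42) to (285,112). The driver agrees with the top view to 3 mm. Next I'll measure the brush and compute the driver grasp.

```bash
cat >> meas.py <<'E'
def brush(v,box,z=.01):
    o=v.orth(z,box).astype(int); m=((o[...,0]>o[...,2]-6)&(o.max(2)>120)).astype(np.uint8)
    m=cv2.morphologyEx(m,cv2.MORPH_OPEN,np.ones((5,5),np.uint8)); m=clean(m,15); c,a,L,W=rect(v,m,NX)
    cv2.imwrite("pics/bm.png",m*255)
    P=v.w(np.argwhere(m)[:,::-1]); t=(P-c)@a; h=P[(t<-L/2+.055)&(t>-L/2)&(np.abs((P-c)@[-a[1],a[0]])<.02)]
    vec=cv2.fitLine(h.astype(np.float32),cv2.DIST_L2,0,.01,.01).ravel(); b=vec[:2]*np.sign(vec[:2]@NX); p=vec[2:]
    e=np.percentile((P-p)@b,.2); return out("brush",p+(e+.031)*b,b,L,W)
E
python3 - <<'E'
from meas import *
import pickle
v=View("w",*pickle.load(open("w1.pkl","rb"))); brush(v,(.52,.66,-.34,-.2))
v=View("top",cv2.imread("pics/top0.png")); brush(v,(.52,.66,-.34,-.2))
nav(.441,-.2785,.068,16.7)
E
```

```text
brush origin [ 0.6139 -0.2868] yaw 158.1 0.09 0.0214
brush origin [ 0.6149 -0.284 ] yaw 157.9 0.1062 0.0263
t 1.15 pos [ 0.4817 -0.2798  0.2919] yaw 16.5 -> shift [-0.0387 -0.0128  0.2239] roll -0.2 q6 0.65 w 0.0899
```

```bash
python3 -m pendant '[[[-0.039,-0.013,0.03],0,0.07],[[-0.039,-0.013,0.08],0,0.07],[[-0.039,-0.013,0.13],0,0.07],[[-0.039,-0.013,0.18],0,0.07],[[-0.039,-0.013,0.2],0,0.07],[[-0.039,-0.013,0.21],0,0.07],[[-0.039,-0.013,0.211],0,0.07],[[-0.039,-0.013,0.211],0,0.02]]' 20
python3 -m pendant '[[[0,0,0],0,0.01],[[0,0,0],0,0.01],[[0,0,0],0,0.01],[[0,0,0],0,0.01]]' 25
python3 -c "
from meas import *
nav(.441,-.2785,.081,16.7)"
```

```text
t: 2.15
ee_pos: [0.4396, -0.2807, 0.0821]
tool_rot: [0.001, 0.99, 0.142, 0.0]
wrist_force: [-0.6, 0.8, 0.9]
gripper_width: 0.0623
t: 2.65
ee_pos: [0.4395, -0.2802, 0.0813]
tool_rot: [0.0, 0.99, 0.142, 0.0]
wrist_force: [-0.3, -0.4, -0.4]
gripper_width: 0.0228
t 2.65 pos [ 0.4395 -0.2802  0.0813] yaw 16.4 -> shift [ 0.002  -0.0012  0.0003] roll -0.3 q6 0.6 w 0.0228
```

```bash
python3 -m pendant '[[[0,0,-0.03],0,0.01],[[0.03,-0.018,-0.07],0,0.01],[[0.07,-0.042,-0.07],6,0.01],[[0.11,-0.066,-0.07],12,0.01],[[0.15,-0.09,-0.07],18,0.01],[[0.19,-0.115,-0.07],24,0.01],[[0.219,-0.1325,-0.07],26.5,0.01],[[0.219,-0.1325,-0.07],26.5,0.01]]' 
python3 -c "
from meas import *
nav(.6125,-.0912,.085,-10.1)
v=View('wrist');cv2.imwrite('pics/w2.png',v.img)"
```

```text
t: 3.65
ee_pos: [0.6134, -0.0895, 0.1509]
tool_rot: [-0.0, 0.996, -0.087, 0.0]
wrist_force: [-0.1, 0.2, -1.2]
gripper_width: 0.0218
t 3.65 pos [ 0.6134 -0.0895  0.1509] yaw -10.0 -> shift [-0.0006  0.0018  0.0659] roll 0.1 q6 1.5 w 0.0218
```

View pics/w2.png

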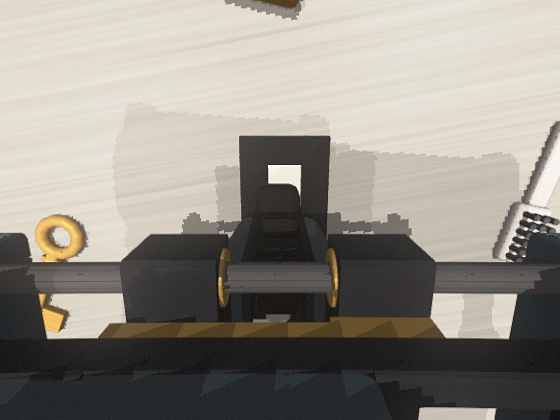

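The held driver (277,200) sits over its outline (285,172). I'll lower, release and lift.

```bash
python3 -m pendant '[[[-0.0005,0.002,0.03],0,0.01],[[-0.0005,0.002,0.055],0,0.01],[[-0.0005,0.002,0.063],0,0.01],[[-0.0005,0.002,0.066],0,0.01],[[-0.0005,0.002,0.066],0,0.01],[[-0.0005,0.002,0.066],0,0.05],[[-0.0005,0.002,0.066],0,0.05],[[-0.0005,0.002,0.066],0,0.05]]' 
python3 -m pendant '[[[0,0,-0.02],0,0.05],[[0,0,-0.08],0,0.06],[[0,0,-0.14],0,0.06],[[0,0,-0.16],0,0.06],[[0,0,-0.16],0,0.06]]' 
python3 -c "
from meas import *
v=View('wrist');cv2.imwrite('pics/w3.png',v.img)
driver(v,(.56,.70,-.16,-.03),.013)
nav(.6145,-.285,.15,-22)"
```

```text
t: 4.7
ee_pos: [0.6115, -0.0932, 0.0855]
tool_rot: [0.0, 0.996, -0.088, 0.0]
wrist_force: [-0.2, 0.7, -0.3]
gripper_width: 0.0485
t: 5.32
ee_pos: [0.612, -0.0934, 0.247]
tool_rot: [0.0, 0.996, -0.088, 0.002]
wrist_force: [0.4, 1.0, -0.5]
gripper_width: 0.06
driver origin [ 0.6126 -0.0939] yaw 170.1 0.1166 0.0637
t 5.38 pos [ 0.6114 -0.0932  0.2454] yaw -10.1 -> shift [0.0368 0.1882 0.0954] roll 11.9 q6 1.5 w 0.0599
```

View pics/w3.png

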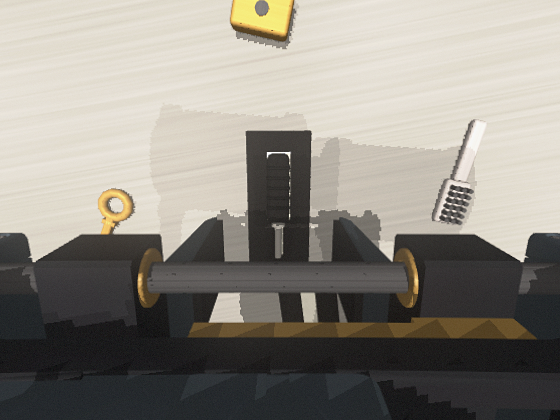

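The driver at (278,188) covers its outline. Now the brush.

```bash
python3 -m pendant '[[[0.01,0.05,0],4,0.06],[[0.02,0.1,0],8,0.06],[[0.037,0.15,0],12,0.06],[[0.037,0.188,0.01],12,0.06],[[0.037,0.188,0.06],12,0.06],[[0.037,0.188,0.11],12,0.06],[[0.037,0.188,0.15],12,0.06],[[0.037,0.188,0.164],12,0.06]]' 
python3 -m pendant '[[[0,0,0],0,0.06],[[0,0,0],0,0.005],[[0,0,0],0,0.005],[[0,0,0],0,0.005],[[0,0,0],0,0.005],[[0,0,0],0,0.005]]' 25
python3 -c "
from meas import *
nav(.464,-.1005,.16,-2.7)"
```

```text
t: 6.38
ee_pos: [0.6128, -0.2838, 0.0781]
tool_rot: [-0.001, 0.981, -0.192, -0.003]
wrist_force: [-51.3, 28.9, 155.1]
gripper_width: 0.0602
t: 7.12
ee_pos: [0.6147, -0.2849, 0.0813]
tool_rot: [0.0, 0.981, -0.192, 0.0]
wrist_force: [-0.7, -0.5, 0.5]
gripper_width: 0.0135
t 7.12 pos [ 0.6147 -0.2849  0.0813] yaw -22.1 -> shift [-0.2091 -0.114  -0.0787] roll -19.4 q6 1.44 w 0.0135
```

That descent was too fast. The tool overshot to z = 0.078 and the wrist force read 155 N, above the 120 N limit, probably from the fingertips touching the bench. I can't undo that, so I'll note it, carry on, and end later descents more slowly and higher. The brush is gripped (13.5 mm).

```bash
python3 -m pendant '[[[0,0,-0.03],0,0.005],[[-0.02,-0.011,-0.075],0,0.005],[[-0.06,-0.033,-0.08],-5,0.005],[[-0.1,-0.055,-0.08],-10,0.005],[[-0.14,-0.077,-0.08],-15,0.005],[[-0.18,-0.1,-0.08],-19.4,0.005],[[-0.209,-0.114,-0.08],-19.4,0.005],[[-0.209,-0.114,-0.08],-19.4,0.005]]' 
python3 -c "
from meas import *
nav(.464,-.1005,.0865,-2.7)
v=View('wrist');cv2.imwrite('pics/w4.png',v.img)"
```

```text
t: 8.12
ee_pos: [0.4625, -0.099, 0.1613]
tool_rot: [-0.0, 1.0, -0.023, -0.001]
wrist_force: [0.8, -0.2, -0.4]
gripper_width: 0.0136
t 8.12 pos [ 0.4625 -0.099   0.1613] yaw -2.7 -> shift [0.0016 0.0015 0.0748] roll 0.0 q6 1.28 w 0.0136
```

View pics/w4.png

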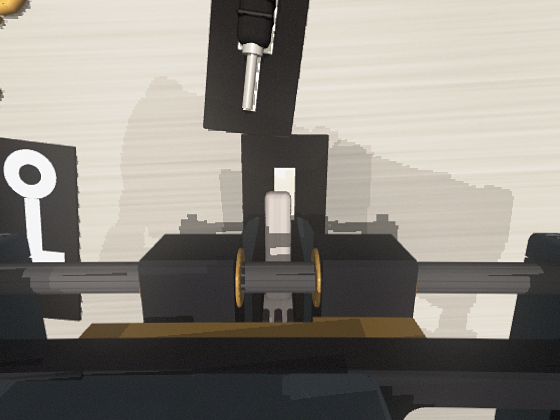

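The brush (278,230) is over its outline (285,180). The driver blade at (250,85) lies on its own. I'll lower gently.

```bash
python3 -m pendant '[[[0.0015,0.002,0.03],0,0.005],[[0.0015,0.002,0.055],0,0.005],[[0.0015,0.002,0.068],0,0.005],[[0.0015,0.002,0.073],0,0.005],[[0.0015,0.002,0.076],0,0.005],[[0.0015,0.002,0.076],0,0.005],[[0.0015,0.002,0.076],0,0.04],[[0.0015,0.002,0.076],0,0.04]]' 
python3 -m pendant '[[[0,0,0],0,0.04],[[0,0,-0.02],0,0.04],[[0,0,-0.07],0,0.06],[[0,0,-0.12],0,0.06],[[0,0,-0.15],0,0.06],[[0,0,-0.15],0,0.06]]' 
python3 -c "
from meas import *
v=View('wrist');cv2.imwrite('pics/w5.png',v.img)
nav(.5978,.0981,.24,-34)"
```

```text
t: 9.18
ee_pos: [0.4657, -0.1026, 0.0856]
tool_rot: [0.0, 1.0, -0.024, 0.0]
wrist_force: [0.4, -0.1, 0.2]
gripper_width: 0.0307
t: 9.93
ee_pos: [0.4663, -0.1028, 0.2373]
tool_rot: [0.001, 1.0, -0.024, 0.002]
wrist_force: [0.9, -0.6, -0.4]
gripper_width: 0.0599
t 9.97 pos [ 0.4657 -0.1026  0.2359] yaw -2.7 -> shift [ 0.1223 -0.2068 -0.0041] roll 31.3 q6 1.28 w 0.0597
```

View pics/w5.png

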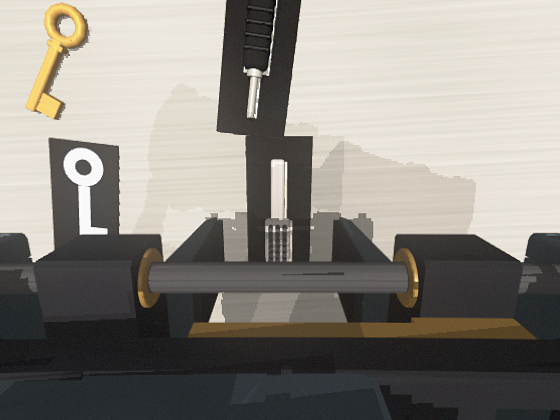

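The brush (278,210) covers its outline. Next the key: hover, re-measure, then descend.

```bash
python3 -m pendant '[[[0.02,-0.034,0],5,0.06],[[0.045,-0.076,0],12,0.06],[[0.07,-0.118,0],19,0.06],[[0.1,-0.169,0],26,0.06],[[0.115,-0.195,0],31,0.06],[[0.122,-0.207,0],31,0.06],[[0.122,-0.207,0],31,0.06]]' 
python3 -c "
from meas import *
v=View('wrist');cv2.imwrite('pics/w6.png',v.img)
try: key(v,(.53,.66,.04,.16))
except Exception as e: print(e)
v=View('top');pad(v,'driver_pad',(.528,.70,-.15,-.03));key(v,(.53,.66,.04,.16))
nav(.5978,.0981,.085,-34)"
```

```text
t: 10.85
ee_pos: [0.5969, 0.0984, 0.2341]
tool_rot: [0.0, 0.957, -0.289, -0.001]
wrist_force: [-0.9, -0.3, 0.1]
gripper_width: 0.0598
key origin [0.5987 0.0953] yaw 146.1 0.0513
driver_pad origin [ 0.6139 -0.0913] yaw 169.7 0.149 0.0657Traceback (most recent call last):
  File "<string>", line 6, in <module>
    v=View('top');pad(v,'driver_pad',(.528,.70,-.15,-.03));key(v,(.53,.66,.04,.16))
                                                           ~~~^^^^^^^^^^^^^^^^^^^^^
  File "meas.py", line 27, in key
    holes=[c for c,q in zip(cs,hi[0]) if q[3]>=0]; H=v.w(cv2.minEnclosingCircle(max(holes,key=cv2.contourArea))[0])
                                                                                ~~~^^^^^^^^^^^^^^^^^^^^^^^^^^^
ValueError: max() iterable argument is empty
```

View pics/w6.png

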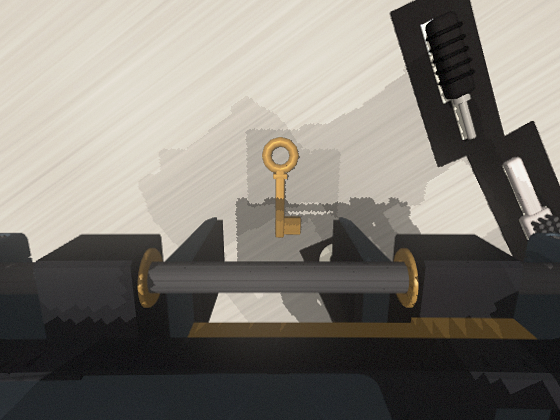

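The key's bow is at (281,155) and the bit at (288,227), centred between the fingers. I'll grip 5 mm ahead of the origin to clear the bow.

```bash
python3 -m pendant '[[[-0.0028,0.0005,0.04],0,0.05],[[-0.0028,0.0005,0.08],0,0.05],[[-0.0028,0.0005,0.115],0,0.05],[[-0.0028,0.0005,0.135],0,0.05],[[-0.0028,0.0005,0.144],0,0.05],[[-0.0028,0.0005,0.149],0,0.05],[[-0.0028,0.0005,0.151],0,0.05],[[-0.0028,0.0005,0.152],0,0.05]]' 
python3 -c "
from meas import *
nav(.5939,.0995,.082,-34)"
```

```text
t: 11.95
ee_pos: [0.5949, 0.0995, 0.0837]
tool_rot: [-0.0, 0.957, -0.29, 0.0]
wrist_force: [-0.3, -0.2, -0.4]
gripper_width: 0.0501
t 11.95 pos [0.5949 0.0995 0.0837] yaw -33.7 -> shift [-0.0009  0.0006  0.0017] roll 0.3 q6 2.23 w 0.0501
```

```bash
python3 -m pendant '[[[0,0,0.001],0,0.05],[[0,0,0.002],0,0.05],[[0,0,0.002],0,0],[[0,0,0.002],0,0],[[0,0,0.002],0,0],[[0,0,0.002],0,0]]' 25
python3 -c "
from meas import *
# key origin relative to TCP in tool axes, then TCP target over key_pad
s=observe();w,x,y,z=s['tool_rot'];b=2*np.arctan2(y,x);c,q=np.cos(b),np.sin(b)
d=np.array([.598,.0967])-s['ee_pos'][:2];o=d@[c,q];print('off',o,d@[q,-c])
e=np.radians(-9.5); T=np.array([.4679,.0958])-o*np.array([np.cos(e),np.sin(e)]);print(T)
nav(*T,.16,-9.5)"
```

```text
t: 12.7
ee_pos: [0.5947, 0.0995, 0.0812]
tool_rot: [0.0, 0.957, -0.29, -0.0]
wrist_force: [0.5, 1.4, 0.2]
gripper_width: 0.0127
off 0.004337653348945454 0.0004913548020935291
[0.46362183 0.09651592]
t 12.7 pos [0.5947 0.0995 0.0812] yaw -33.7 -> shift [-0.1073  0.0753 -0.0788] roll -24.2 q6 2.23 w 0.0127
```

```bash
python3 -m pendant '[[[0,0,0],0,0],[[0,0,0],0,0],[[0,0,0],0,0]]' 
python3 -m pendant '[[[0,0,-0.03],0,0],[[-0.01,0.007,-0.07],0,0],[[-0.04,0.028,-0.079],-6,0],[[-0.07,0.049,-0.079],-12,0],[[-0.095,0.066,-0.079],-18,0],[[-0.107,0.075,-0.079],-24,0],[[-0.107,0.075,-0.079],-24,0]]' 
python3 -c "
from meas import *
nav(.4636,.0965,.0845,-9.5)
v=View('wrist');cv2.imwrite('pics/w7.png',v.img)"
```

```text
t: 13.08
ee_pos: [0.5947, 0.0996, 0.0812]
tool_rot: [-0.0, 0.957, -0.29, 0.0]
wrist_force: [0.0, -0.0, -0.2]
gripper_width: 0.0111
t: 13.95
ee_pos: [0.4633, 0.0966, 0.1603]
tool_rot: [0.0, 0.996, -0.085, -0.0]
wrist_force: [1.2, 0.4, -0.9]
gripper_width: 0.0111
t 13.95 pos [0.4633 0.0966 0.1603] yaw -9.8 -> shift [0.0004 0.     0.0758] roll -0.3 q6 1.82 w 0.0111
```

View pics/w7.png

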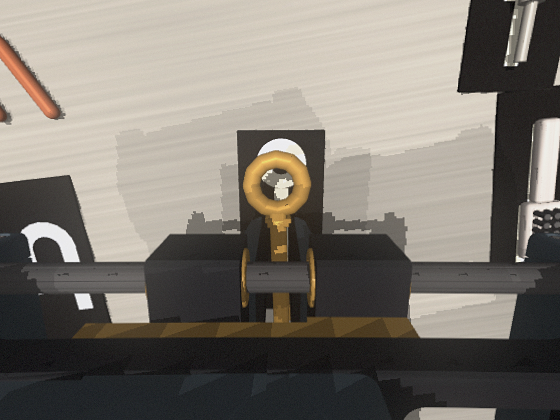

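The key is held, with its bow (277,183) over the outline bow (282,155 plus parallax). I'll place it.

```bash
python3 -m pendant '[[[0,0.001,0.03],0,0],[[0,0.001,0.055],0,0],[[0,0.001,0.068],0,0],[[0,0.001,0.073],0,0],[[0,0.001,0.0755],0,0],[[0,0.001,0.0755],0,0],[[0,0.001,0.0755],0,0.03],[[0,0.001,0.0755],0,0.03]]' 
python3 -m pendant '[[[0,0,0],0,0.04],[[0,0,-0.02],0,0.04],[[0,0,-0.07],0,0.06],[[0,0,-0.12],0,0.08],[[0,0,-0.15],0,0.08],[[0,0,-0.15],0,0.08]]' 
python3 -c "
from meas import *
v=View('wrist');cv2.imwrite('pics/w8.png',v.img)
try: key(v,(.38,.55,.05,.15),.012)
except Exception as e: print(e)
nav(.6035,.2817,.24,21.6)"
```

```text
t: 15.0
ee_pos: [0.4641, 0.0956, 0.0851]
tool_rot: [-0.0, 0.996, -0.085, 0.0]
wrist_force: [0.3, 0.6, -0.3]
gripper_width: 0.0278
t: 15.75
ee_pos: [0.4647, 0.0957, 0.2368]
tool_rot: [-0.0, 0.996, -0.085, 0.002]
wrist_force: [-0.4, 0.1, -0.6]
gripper_width: 0.0773
key origin [0.4699 0.0948] yaw 172.1 0.0512
t 15.8 pos [0.4641 0.0956 0.2353] yaw -9.7 -> shift [ 0.1059 -0.207  -0.0047] roll -31.3 q6 1.82 w 0.0793
```

View pics/w8.png

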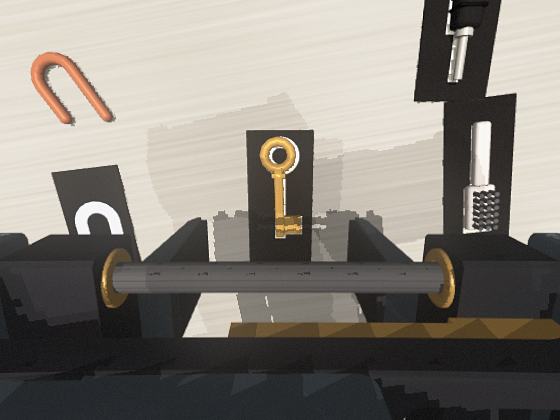

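The key at (282,188) covers its outline, and measures within 3 mm and 2°. Now the shackle.

```bash
python3 -m pendant '[[[0.018,-0.034,0],-5,0.08],[[0.04,-0.076,0],-12,0.08],[[0.062,-0.118,0],-19,0.08],[[0.082,-0.165,0],-26,0.08],[[0.09,-0.19,0],-31,0.08],[[0.093,-0.2,0],-31.3,0.08],[[0.093,-0.2,0],-31.3,0.08]]' 
python3 -c "
from meas import *
v=View('wrist');cv2.imwrite('pics/w9.png',v.img)
try: o,a=shackle(v,(.53,.66,.22,.34))
except Exception as e: print(e)
nav(.5896,.2762,.0835,21.6)"
```

```text
t: 16.68
ee_pos: [0.5889, 0.2768, 0.2335]
tool_rot: [0.0, 0.982, 0.186, -0.001]
wrist_force: [-0.0, -0.8, -0.0]
gripper_width: 0.0798
shackle origin [0.6034 0.2786] yaw -157.6 0.0759 0.043
t 16.73 pos [0.5888 0.2763 0.2339] yaw 21.5 -> shift [0.0007 0.0004 0.1504] roll -0.1 q6 1.54 w 0.0801
```

View pics/w9.png

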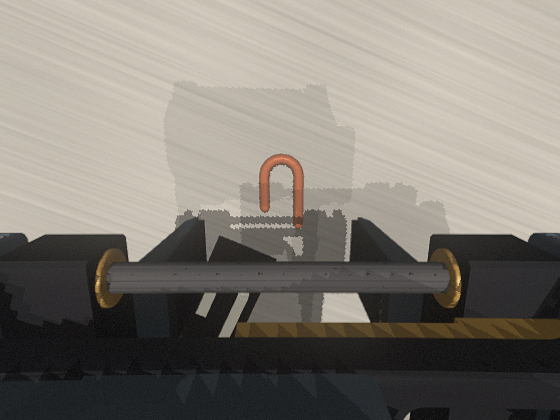

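The shackle at (282,188) is centred between the fingers. Descend gently and grip.

```bash
python3 -m pendant '[[[0,0.0015,0.04],0,0.08],[[0,0.0015,0.08],0,0.08],[[0,0.0015,0.115],0,0.08],[[0,0.0015,0.135],0,0.08],[[0,0.0015,0.144],0,0.08],[[0,0.0015,0.149],0,0.08],[[0,0.0015,0.151],0,0.08],[[0,0.0015,0.151],0,0.03]]' 
python3 -m pendant '[[[0,0,0.0],0,0.03],[[0,0,0.0],0,0.03],[[0,0,0],0,0.03],[[0,0,0],0,0.03],[[0,0,0],0,0.03]]' 25
python3 -c "
from meas import *
s=observe();w,x,y,z=s['tool_rot'];b=2*np.arctan2(y,x);c,q=np.cos(b),np.sin(b)
d=np.array([.6035,.280])-s['ee_pos'][:2];o=d@[c,q];print('off',o,d@[q,-c])
e=np.radians(-2.5); T=np.array([.4626,.2877])-o*np.array([np.cos(e),np.sin(e)]);print(T)
nav(*T,.16,-2.5)"
```

```text
t: 17.73
ee_pos: [0.5902, 0.2757, 0.0844]
tool_rot: [-0.0, 0.982, 0.187, 0.0]
wrist_force: [0.8, 0.2, -0.3]
gripper_width: 0.0728
t: 18.35
ee_pos: [0.59, 0.2756, 0.0839]
tool_rot: [-0.0, 0.982, 0.187, 0.0]
wrist_force: [-0.1, -0.3, 4.4]
gripper_width: 0.0429
off 0.014151612445744973 0.000835841673340997
[0.44846186 0.28831728]
t 18.35 pos [0.59   0.2756 0.0839] yaw 21.6 -> shift [-0.127  -0.0638 -0.0761] roll 24.1 q6 1.54 w 0.0429
```

The fingertips at about 6 mm sit above the round bar's mid-height (5 mm). I'll reopen, go 3 mm lower and regrip.

```bash
python3 -m pendant '[[[0,0,0],0,0.055],[[0,0,0],0,0.055],[[0,0,0.001],0,0.055],[[0,0,0.002],0,0.055],[[0,0,0.003],0,0.055],[[0,0,0.003],0,0.055],[[0,0,0.003],0,0.03],[[0,0,0.003],0,0.03]]'
python3 -m pendant '[[[0,0,0],0,0.03],[[0,0,0],0,0.03],[[0,0,0],0,0.03]]'
python3 -c "
from meas import *
nav(.4485,.2883,.16,-2.5)"
```

```text
t: 19.35
ee_pos: [0.5899, 0.2756, 0.0807]
tool_rot: [-0.0, 0.982, 0.187, 0.0]
wrist_force: [1.0, 0.1, 0.6]
gripper_width: 0.0435
t: 19.73
ee_pos: [0.59, 0.2756, 0.0808]
tool_rot: [-0.0, 0.982, 0.187, 0.0]
wrist_force: [-0.4, -1.1, 0.4]
gripper_width: 0.0434
t 19.73 pos [0.59   0.2756 0.0808] yaw 21.6 -> shift [-0.1269 -0.0638 -0.0792] roll 24.1 q6 1.54 w 0.0434
```

```bash
python3 -m pendant '[[[0,0,-0.03],0,0.03],[[-0.01,-0.005,-0.07],0,0.03],[[-0.04,-0.02,-0.079],6,0.03],[[-0.075,-0.038,-0.079],12,0.03],[[-0.105,-0.053,-0.079],18,0.03],[[-0.127,-0.064,-0.079],24,0.03],[[-0.127,-0.064,-0.079],24,0.03]]' 
python3 -c "
from meas import *
nav(.4485,.2883,.0842,-2.5)
v=View('wrist');cv2.imwrite('pics/w10.png',v.img)"
```

```text
t: 20.6
ee_pos: [0.4466, 0.2885, 0.1598]
tool_rot: [0.0, 1.0, -0.021, -0.001]
wrist_force: [1.5, -0.0, -0.7]
gripper_width: 0.0432
t 20.6 pos [0.4466 0.2885 0.1598] yaw -2.4 -> shift [0.0019 0.0001 0.0756] roll 0.1 q6 2.07 w 0.0432
```

View pics/w10.png

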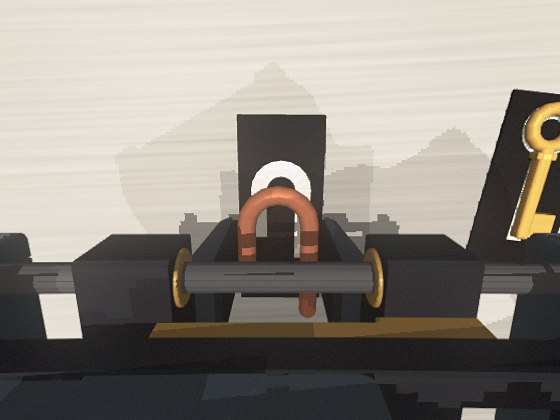

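The shackle is held level and centred, with its bend (280,200) in line with the outline bend (281,175). I'll place it.

```bash
python3 -m pendant '[[[0.001,0,0.03],0,0.03],[[0.001,0,0.055],0,0.03],[[0.001,0,0.068],0,0.03],[[0.001,0,0.073],0,0.03],[[0.001,0,0.0755],0,0.03],[[0.001,0,0.0755],0,0.03],[[0.001,0,0.0755],0,0.06],[[0.001,0,0.0755],0,0.06]]' 
python3 -m pendant '[[[0,0,0],0,0.06],[[0,0,0],0,0.06],[[0,0,-0.02],0,0.06],[[0,0,-0.07],0,0.08],[[0,0,-0.12],0,0.08],[[0,0,-0.15],0,0.08],[[0,0,-0.15],0,0.08]]' 
python3 -c "
from meas import *
v=View('wrist');cv2.imwrite('pics/w11.png',v.img)
try: shackle(v,(.38,.55,.24,.34),.008)
except Exception as e: print(e)
nav(.45,.40,.35,-2.5)"
```

```text
t: 21.65
ee_pos: [0.4495, 0.2885, 0.0846]
tool_rot: [-0.0, 1.0, -0.021, 0.0]
wrist_force: [0.2, -0.6, 0.4]
gripper_width: 0.0588
t: 22.52
ee_pos: [0.4501, 0.2888, 0.2365]
tool_rot: [-0.001, 1.0, -0.021, 0.002]
wrist_force: [0.8, 0.2, -0.3]
gripper_width: 0.0798
shackle origin [0.464  0.2879] yaw 176.9 0.0762 0.0436
t 22.57 pos [0.4495 0.2885 0.2349] yaw -2.4 -> shift [-0.0043 -0.1114 -0.1151] roll 0.1 q6 2.07 w 0.08
```

```bash
python3 -m pendant '[[[0,0,-0.05],0,0.08],[[-0.02,-0.03,-0.1],0,0.08],[[-0.05,-0.06,-0.1],0,0.08],[[-0.08,-0.09,-0.1],0,0.08],[[-0.1,-0.12,-0.1],0,0.08],[[-0.1,-0.12,-0.1],0,0.08]]'
python3 - <<'E'
from meas import *
v=View('top'); cv2.imwrite("pics/top1.png",v.img)
o=ortho(v.par,v.img,0.005,.35,.80,-.32,.36,.00085); cv2.imwrite("pics/o1.png",o)
for f,b in((key,(.38,.55,.04,.155)),(shackle,(.38,.55,.235,.34))):
    try: f(v,b,.01)
    except Exception as e: print(e)
def body(name,box):
    for im in (cv2.imread("pics/top0.png"),v.img):
        h=cv2.cvtColor(ortho(v.par,im,.024,*box,.0005),cv2.COLOR_BGR2HSV)
        m=h[...,1]>110 if name=="padlock" else h[...,2]<110
        q=np.argwhere(m); print(name,(q.mean(0)*.5).round(1),len(q))
body("padlock",(.73,.83,-.17,-.04))
d0,d1=np.load("pics/top0d.npy"),camera("top")[1]
print("bottle region image diff",np.abs(v.img[258:290,390:430].astype(int)-cv2.imread("pics/top0.png")[258:290,390:430]).mean())
E
```

```text
t: 23.32
ee_pos: [0.353, 0.4139, 0.3328]
tool_rot: [0.001, 1.0, -0.02, -0.001]
wrist_force: [-0.1, -0.4, 1.0]
gripper_width: 0.0798
key origin [0.4692 0.0982] yaw 171.0 0.0503
shackle origin [0.4646 0.2913] yaw 176.3 0.0765 0.0452
padlock [58.1 65. ] 7385
padlock [58.1 65. ] 7378
bottle region image diff 1.5744791666666667
```

View pics/o1.png

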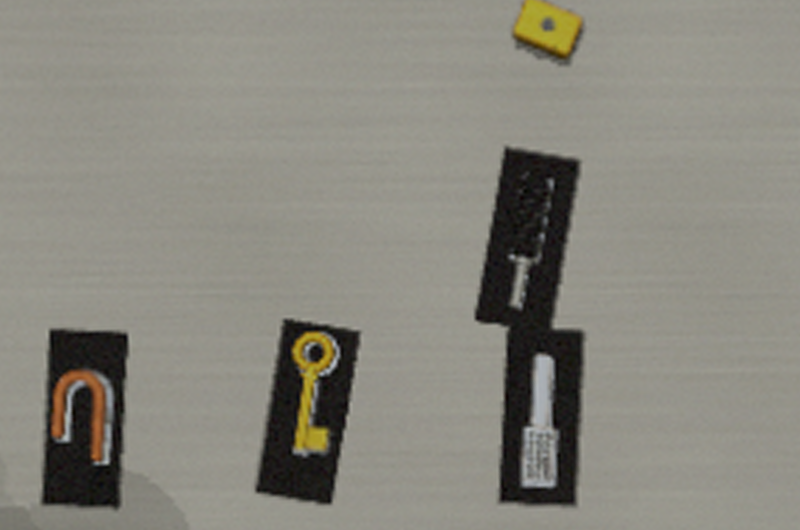

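All four lie on their outlines: shackle (80,415), key (315,395), driver (530,235), brush (540,420). Offsets are about 4 mm at most, and the padlock and bottle haven't moved. I'm handing in.

```bash
python3 -c "
from cell import *
print(close_job(),observe()['t'])"
```

```text
the job is handed in; nothing more can be done
the job is handed in; nothing more can be done
```

All four pieces are on their own pads and released, and I handed the job in at about 23 s. However, one move broke the wrist-force limit, so the attempt may count as failed.

- **Failed check:** at the end of a descent to the brush that was too fast, the wrist force read about 155 N (limit 120 N). The tool overshot and the fingertips most likely touched the bench. It could not be undone. I slowed the later descents, and no reading after that went above about 5 N.
- **Key:** its origin was about 1–3 mm from the outline's and its direction within 2°.
- **Shackle:** about 1–2 mm off in the wrist view and 4 mm in the top view, within about 1°. The top view's bias is partly parallax.
- **Driver and brush:** checked by eye only. They cover their outlines to within a few millimetres, in the wrist views after release and in the last top view. My numeric check of the driver failed because its black handle merged with the pad.
- **Bystanders:** the padlock body showed no measurable movement, and the picture around the oil bottle was unchanged.

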